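# Magnifier at focal height over a contactor

### The arm

A 7-joint arm with a two-finger parallel gripper is mounted at the origin on the work surface. World frame = base frame: x ahead of the robot, y to its left, z up, the work surface at z = 0. Lengths are in mm, angles in degrees, forces in N, time in s.
With the tool pointing down it reaches from about 400 to 900 mm from the base axis. Payload 5.5 kg.
Tool frame: the origin (TCP) lies at the very end of the fingers, on their centre line; the grasp point (between the pads) lies 19 mm behind it (pinch_z is the distance from the TCP to the grasp point, in mm); z points along the fingers, y is the line along which they close (so a half turn about z gives the same grasp; the last joint's range is limited). The gripper opens to 92 mm and grips with 3 to 60 N. Pads are 19 mm wide; open, the fingers measure 130 mm over their backs; the gripper's body (75 mm by 190 mm) begins 47 mm behind the grasp point.
Start: joints at [87.044, 28.699, -24.465, 88.831, 12.651, 65.22, -12.049], TCP at [201.29, -618.047, 226.729] pointing down, gripper open.
Joint ranges: [-164.97, 164.97], [-17.58, 116.51], [-87.97, 89.64], [11.32, 138.91], [-80.73, 260.73], [10.89, 115.49], [-147.41, 147.41]. Speed limits (degrees/s): [147.25, 147.25, 180, 180, 180, 180, 180].

### API

Orientations are given as a 3x3 rotation matrix whose columns are the frame's x, y, z axes.
In Python, from plant import * gives the robot as it stands. The module is installed in compiled form; this text tells all that it offers.
- The arm moves only by the tool arm_command, never from a script. Its argument "motion" is one flat list of numbers, 5 for each row, row after row: the shift along the tool's x, y, z in m, then the turn about the tool's z in degrees, then the gripper's target within -1 to 1 (fully open at 1, half-way at 0, shut at -1). In form: [x, y, z, turn, hand, x, y, z, turn, hand, ...]. A call has 1 to 12 rows; each row is the pose to reach, as a shift and turn from the pose commanded when the call began, along the tool's axes at that moment; what a row does not reach only later rows make up. A row lasts 1/10 s, in which the tool goes at most 50 mm and 8.59 degrees, less where a joint would pass 70% of its speed; a pose out of reach is approached as far as the arm can. A call with a gripper value outside its range is refused whole. The fingers move at their own pace and stop on an object; "squeeze" is the grip in N (left out, the last holds). Time passes only in rows, so rows that repeat a pose let the fingers close. It gives the time, the measured TCP pose, the force, the opening and the grip force at its end, in the units of the state.
- state(): the state, without advancing time (a new reading comes with each control period).
- read_camera(name): name is "side" or "top" or "wrist"; returns a dict with "image" (420x560x3 uint8, red, green, blue), "camera_matrix" (3x3 intrinsics, pixels), "world_to_cam" (4x4, takes a point from world to camera coordinates); the wrist camera has in their place "tool_from_camera" (4x4, takes a point from camera to tool coordinates, whose origin is the TCP and whose axes are the flange's). Camera axes: x right, y up, looking along -z (the intrinsics and any distortion apply to the point x, -y, -z); pixel columns grow to the right and rows downward; lengths in mm; the calibration is good to about 2 mm. A picture is of the moment at which its call begins: read the wrist's pose just before it. There is no depth.
- job_done(): hands the job in; it is judged then, once.
Trained networks look in a picture, given as the dict that the camera call returned (one of the last four; its "shot" number tells which), for a name from the list of things; names that differ only in an ending like _2 or _b are one class to them, and where a whole thing is asked for, a point or a joint stands for the part that bears it (a point fixed in the world has none). Each returns a list of dicts, best first, with "confidence" (0 to 1); they miss things now and then, are a little off and sometimes report something else, mostly with a low value. They report only what shows in the picture. A call takes as long as a camera call. They do not tell look-alikes from the thing itself.
- outline_of(thing, picture): "region" (420x560 bool, what is visible of it) and "bbox" ([left, top, right, bottom] in pixels, round what is visible of it).
- spot_point(thing, picture): "pixel" ([row, column] in pixels: a listed point, or the origin of a listed thing).
The state is a dict: "clock": time; "q": joint angles; "joint_velocities": joint speeds; "joint_efforts": joint torques, N m; "tcp_pos": TCP position; "eef_rot": TCP orientation; "force": force on the tool from outside, world axes, zero at the start; "moment": the same for the moment, N m; "opening": finger opening in mm; "finger_force": force on a finger pad.
Only numpy, scipy, OpenCV 4.12 (cv2) and the standard library are available. Lean on these libraries where they do the work, as an engineer would, in place of code of your own. Each camera call takes 0.05 s, during which the arm holds its last target. There are 200 camera calls.

### The job

First turn up the bench light for the inspection: slide the black dimmer grip along its track until the white line on it meets the green set line. Then pick up the hand magnifier from its mat and hold it level, with the lens centred over the yellow flag on top of the dark contactor and the lens at the height of the red focus collar on the post beside it. Finish while still holding the magnifier there, steady and touching nothing but the gripper; do not touch the contactor with anything, and leave the other things on the bench alone.

Things in the scene. Friction and masses are not known exactly. Their poses are not given: they have to be found in the camera images.
- dimmer: white flat dimmer housing 100 x 200 x 16 mm, fixed to the bench; origin at the centre of its underside. The grip's track runs along its own y axis, in the middle of its top face; its z axis is up. It stands either to the left or to the right of the inspection stand.
- dimmer_grip (a joint): travel of the dimmer grip along the housing's +y, in m: 0 at the -y end (grey bar on the housing), 0.12 at the other end, 0.06 at the housing's centre. About 1.5 N of friction; it stays where it is left.
- grip_top (a point): centre of the top face of the black dimmer grip, a block 26 mm (across the track, housing x) x 20 mm (along the track) x 36 mm high, its top 52.5 mm above the bench and its underside 16.5 mm above it; a white line across its top marks its middle. Axes as the housing.
- set_line: the flat green set line across the dimmer housing, 6 mm wide, fixed; origin at its middle on the track. The grip is right when its middle lies on this line (same place along the housing's y axis). Axes as the housing.
- loupe: illuminated hand magnifier, 0.14 kg give or take, lying flat on a blue mat 3 mm thick, loose. Handle: black block 100 mm (along its x) x 24 mm (along y) x 28 mm high; origin at the centre of the handle's underside; z is up when level. The lens in its aluminium ring lies towards +x. Centre of mass about 17 mm from the origin towards the lens.
- lens_center (a point): centre of the lens: 95 mm along the loupe's +x from its origin and 14 mm above the handle's underside. The ring is 72 mm in outer diameter and 12 mm thick, its middle at this point. Axes as the loupe.
- stand: inspection stand, fixed: aluminium plate 200 (x) x 120 (y) x 8 mm, origin at the centre of its underside. A white post of 10 mm diameter rises to 175 mm above the bench at 85 mm along its +x; the contactor stands on the plate about 100 mm from the post.
- focus_mark (a point): centre of the red focus collar (22 mm diameter, 8 mm high) on the post of the stand: its height is the height at which the centre of the lens is to be held. z up. It is clamped at a different height each time, 110 to 160 mm above the bench.
- contactor: dark grey three-pole contactor 75 (x) x 46 (y) x 52 mm high, loose, on the stand's plate; origin at the centre of its underside, z up.
- flag (a point): middle of the yellow square flag on top of the contactor, 52.5 mm above the contactor's underside and 60.5 mm above the bench; the lens is centred above this point.
- breaker: bystander: white circuit breaker, 85 x 54 x 68 mm, origin at the centre of its underside, behind the stand.
- carton: bystander: cardboard carton 90 x 130 x 110 mm, origin at the centre of its underside, at the back right.
- screw_tray: bystander: clear tray of screws 100 x 130 x 22 mm, origin at the centre of its underside, at the back left.
- screwdriver: bystander: red screwdriver lying on the bench at the robot's left.
- terminals: bystander: grey terminal block on a piece of rail 90 x 50 x 43 mm, origin at the centre of its underside, just ahead of the robot.
- tape_roll: bystander: blue roll 70 mm in diameter and 20 mm high, origin at the centre of its underside, at the robot's right.
Not all that is in view belongs to the job. What is shaped like the dimmer but turquoise is not meant. There is more than one size of the stand; the one meant has the size given above.

How it is judged:
By the outcome, as a careful person would: the job done as asked, in the order asked, and still so for the second after the job is handed in, while the arm keeps its last pose, push and grip.
It also fails if it takes over 67 s, if anything falls off the work surface, if the arm or the gripper's body presses on something with over 40 N, if the wrist force passes 120 N, or if a joint passes its speed limit or range.

## Working session

There is one attempt and no reset: what is moved stays moved. The work goes in short steps, Python scripts to look and compute and a tool call to move; the robot and the scene stay as the last step left them, time stands still between calls to the robot, and variables do not carry over. Pictures are saved under pics/ and viewed, at most 10 in all, crops included, and the job is handed in when it is done.

Besides the shell and the picture viewer there is one more tool, called by a JSON object that holds its "method" and its "body". arm_command: Moves the arm, as the interface text tells. Its arguments: {"type":"object","properties":{"motion":{"type":"array"},"squeeze":{"type":"number"}},"required":["motion"]}

```bash
mkdir -p pics
cat > h.py <<'E'
from plant import *
import numpy as np, cv2
def save(p,name): cv2.imwrite('pics/'+name,p['image'][:,:,::-1])
def proj(p,X):
    X=np.atleast_2d(X); c=(p['world_to_cam']@np.c_[X,np.ones(len(X))].T)[:3].T
    u=(p['camera_matrix']@(c*[1,-1,-1]).T).T
    return u[:,:2]/u[:,2:]
def ray(p,col,row):
    d=np.linalg.inv(p['camera_matrix'])@[col,row,1]; d=d*[1,-1,-1]
    R=p['world_to_cam'][:3,:3];t=p['world_to_cam'][:3,3]
    return -R.T@t, R.T@d
def atz(p,col,row,z):
    o,d=ray(p,col,row); return o+d*(z-o[2])/d[2]
def wrist():
    s=state(); p=read_camera('wrist')
    T=np.eye(4);T[:3,:3]=s['eef_rot'];T[:3,3]=s['tcp_pos']
    p['world_to_cam']=np.linalg.inv(T@np.array(p['tool_from_camera'])); return p
E
python3 - <<'E'
from h import *
np.set_printoptions(precision=1,suppress=True)
s=state();print(s['clock'],s['tcp_pos'],s['eef_rot'],s['opening'])
hs={'dimmer':0,'grip_top':52.5,'set_line':16,'loupe':3,'lens_center':17,'stand':0,'flag':60.5,'contactor':8}
ims=[]
for n in ['top','side']:
    p=read_camera(n);ims.append(p['image']);save(p,n+'0.png');print(n,p.keys(), ray(p,280,210))
    for k,z in hs.items():
        for r in spot_point(k,p)[:4]:
            print(k,r['pixel'],round(r['confidence'],2),atz(p,r['pixel'][1],r['pixel'][0],z))
    for r in spot_point('focus_mark',p): print('focus',r)
E
```

```text
0.0 [ 201.  -617.4  225.7] [[ 1.   0.3 -0. ]
 [ 0.3 -1.   0. ]
 [ 0.  -0.  -1. ]] 91.47708640549766
top dict_keys(['image', 'camera_matrix', 'world_to_cam', 'shot']) (array([ 401.3,   -2.5, 1569.7]), array([ 0.1,  0. , -1. ]))
dimmer [300.1, 441.2] 0.77 [ 253.8 -476.3    0. ]
dimmer [210.7, 386.9] 0.75 [ 527.6 -315.7    0. ]
dimmer [210.6, 188.2] 0.71 [528.3 301.1   0. ]
dimmer [237.4, 183.1] 0.35 [445.1 315.6   0. ]
grip_top [297.9, 467.6] 0.49 [ 265.2 -538.4   52.5]
set_line [207.5, 380.3] 0.53 [ 536.2 -292.5   16. ]
loupe [240.8, 180.6] 0.62 [434.5 322.5   3. ]
lens_center [213.4, 190.2] 0.9 [518.3 291.6  17. ]
lens_center [135.4, 223.9] 0.4 [761.8 190.4  17. ]
stand [204.5, 266.7] 0.6 [547.2  57.2   0. ]
stand [268.1, 336.7] 0.56 [ 350.8 -158.5    0. ]
flag [208.8, 266.8] 0.96 [528.6  54.5  60.5]
flag [240.4, 184.7] 0.33 [434.5 298.4  60.5]
contactor [211.8, 268.0] 0.62 [523.8  52.8   8. ]
contactor [203.5, 268.4] 0.2 [549.5  51.6   8. ]
focus {'pixel': [172.3, 272.7], 'confidence': 0.59}
side dict_keys(['image', 'camera_matrix', 'world_to_cam', 'shot']) (array([-141.3,  790.8,  
[... 224 characters left out ...]
5   52.5]
grip_top [172.7, 332.7] 0.43 [ 533.1 -319.1   52.5]
set_line [187.2, 324.8] 0.39 [ 530.6 -267.5   16. ]
loupe [296.5, 232.5] 0.86 [443.6 306.7   3. ]
lens_center [272.8, 212.9] 0.82 [540.5 287.9  17. ]
lens_center [199.0, 221.3] 0.67 [777.3  24.7  17. ]
lens_center [220.5, 268.8] 0.23 [567.2   8.1  17. ]
stand [230.8, 259.8] 0.95 [569.4  51.9   0. ]
stand [228.3, 347.8] 0.62 [ 349.1 -141.4    0. ]
stand [364.5, 212.0] 0.57 [337.9 483.6   0. ]
flag [223.2, 270.0] 0.62 [521.2  53.7  60.5]
flag [250.3, 314.3] 0.18 [340.8  64.6  60.5]
contactor [232.7, 265.4] 0.84 [542.8  53.8   8. ]
focus {'pixel': [331.2, 188.5], 'confidence': 0.56}
focus {'pixel': [193.8, 242.3], 'confidence': 0.47}
```

View pics/top0.png

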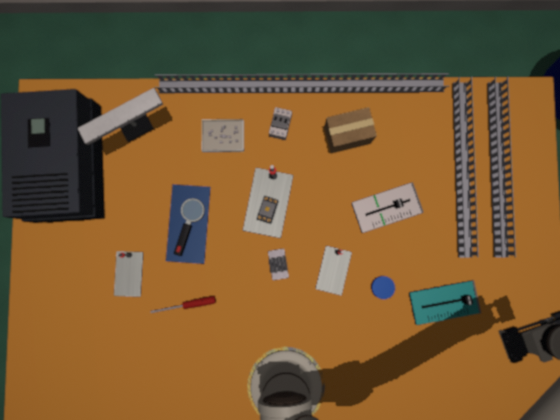

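View pics/side0.png

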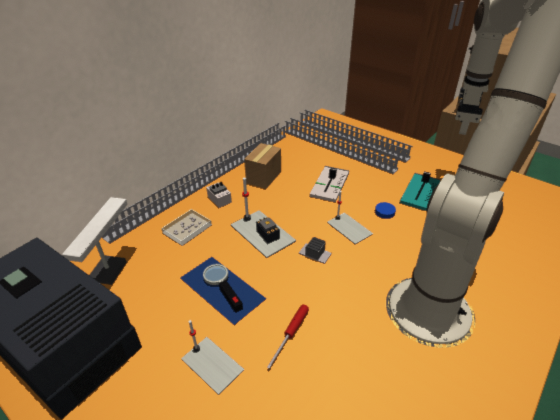

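Candidates in the top image are:
- **Dimmers:** white at (387,208) and turquoise at (445,302). The white one is meant.
- **Stands:** (268,203), (334,270) and (128,274). The first is the largest and carries the contactor with the yellow flag, so it fits the 200 x 120 mm size.

I'll confirm this in one crop.

Run:
```python
from h import *
np.set_printoptions(precision=1,suppress=True)
p=read_camera('top');im=p['image']
cv2.imwrite('pics/crop.png',cv2.resize(im[150:280,160:430][:,:,::-1],None,fx=2.9,fy=2.9,interpolation=cv2.INTER_CUBIC))
for n,z in [('stand',8),('dimmer',16),('loupe',30)]:
    for r in outline_of(n,p)[:3]:
        c=cv2.findContours(r['region'].astype(np.uint8),0,1)[0];c=max(c,key=cv2.contourArea)
        b=cv2.boxPoints(cv2.minAreaRect(c)); w=np.array([atz(p,*q,z) for q in b])
        print(n,round(r['confidence'],2),w.mean(0)[:2],[np.linalg.norm(w[i]-w[i-1]) for i in (1,2)],[np.degrees(np.arctan2(*(w[i]-w[i-1])[[1,0]])) for i in (1,2)])
p=wrist();save(p,'w0.png');print(p['tool_from_camera'],p['camera_matrix'])
```

```text
stand 0.78 [ 345.2 -145.6] [np.float64(139.4126726137788), np.float64(86.51229462613321)] [np.float64(-13.662317124241081), np.float64(-103.24479172765074)]
stand 0.77 [561.4  53.8] [np.float64(217.95220158051765), np.float64(122.98375467850323)] [np.float64(-11.627805907617516), np.float64(-102.19701136213166)]
stand 0.66 [334.5 480.9] [np.float64(138.56309322802463), np.float64(88.5556339831725)] [np.float64(-0.3186073859206828), np.float64(-91.9695118072319)]
loupe 0.82 [476.2 291.5] [np.float64(178.62322016327997), np.float64(69.57477385861105)] [np.float64(-8.456723792500265), np.float64(-99.51985342566232)]
[[  -0.     1.     0.3   67. ]
 [   1.     0.     0.     0.1]
 [   0.     0.3   -1.  -157.5]
 [   0.     0.     0.     1. ]] [[305.6   0.  280.1]
 [  0.  305.6 207.1]
 [  0.    0.    1. ]]
```

View pics/crop.png

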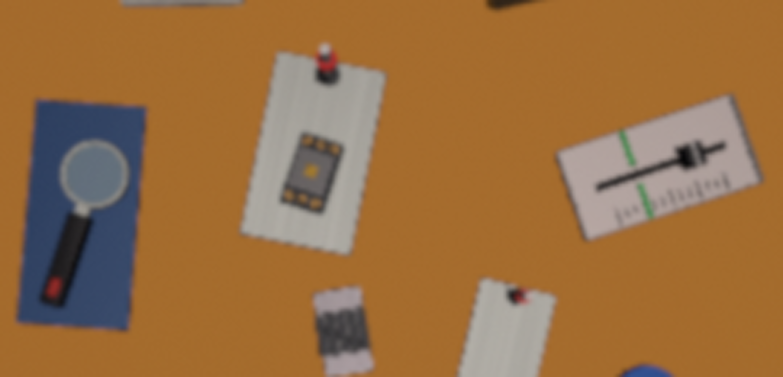

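The crop shows the white dimmer with its green line at about (637,174) and its grip at (690,154). The 200 mm stand has the yellow flag at (311,170), and the loupe lies on the mat at (80,220). Next I'll move above the dimmer.

{"method": "arm_command", "body": {"motion": [0.045,-0.02,0,0,1,0.085,-0.038,0,0,1,0.125,-0.056,0,0,1,0.165,-0.075,0,0,1,0.205,-0.093,0,0,1,0.245,-0.111,0,0,1,0.285,-0.13,0,0,1,0.325,-0.147,0,0,1,0.365,-0.165,0,0,1,0.398,-0.18,0,0,1,0.398,-0.18,0,0,1,0.398,-0.18,0,0,1]}}

```text
clock: 2.45
tcp_pos: [524.7, -322.6, 226.7]
eef_rot: [[0.95, 0.312, -0.0], [0.312, -0.95, 0.0], [-0.0, -0.0, -1.0]]
force: [-1.0, -1.5, -0.1]
opening: 91.9
finger_force: 0.0
```

Run:
```python
from h import *
np.set_printoptions(precision=3,suppress=True)
s=state();print(s['clock'],s['tcp_pos'],s['eef_rot'],s['force'])
p=wrist();save(p,'w1.png')
for k,z in {'grip_top':52.5,'set_line':16,'dimmer':0}.items():
    for r in spot_point(k,p)[:2]: print(k,r['pixel'],round(r['confidence'],2),atz(p,r['pixel'][1],r['pixel'][0],z))
for r in outline_of('dimmer',p)[:2]:
    c=cv2.findContours(r['region'].astype(np.uint8),0,1)[0];c=max(c,key=cv2.contourArea)
    b=cv2.boxPoints(cv2.minAreaRect(c)); w=np.array([atz(p,*q,16) for q in b]);print(b,w)
im=p['image'].astype(int);m=(im[...,1]>im[...,0]+35)&(im[...,1]>im[...,2]+35)
n,l,st,ce=cv2.connectedComponentsWithStats(m.astype(np.uint8))
for i in range(1,n):
    if st[i,4]>40: print('green',st[i],ce[i],atz(p,*ce[i],16))
```

```text
2.45 [ 524.675 -322.577  226.69 ] [[ 0.95   0.312 -0.   ]
 [ 0.312 -0.95   0.   ]
 [-0.    -0.    -1.   ]] [-1.002 -1.47  -0.059]
grip_top [174.3, 302.9] 0.72 [ 548.727 -340.861   52.5  ]
set_line [173.9, 251.3] 0.86 [ 525.323 -285.636   16.   ]
dimmer [170.7, 275.7] 0.87 [ 536.066 -312.978    0.   ]
[[193. 129.]
 [361. 129.]
 [361. 211.]
 [193. 211.]] [[ 554.524 -205.718   16.   ]
 [ 615.732 -392.041   16.   ]
 [ 523.499 -429.348   16.   ]
 [ 457.955 -229.9     16.   ]]
green [252 132   4  31  81] [253.988 145.531] [ 558.617 -278.892   16.   ]
```

View pics/w1.png

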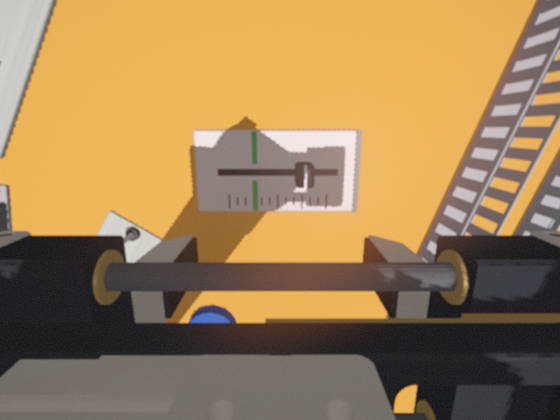

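The wrist picture shows the housing upright between columns 193 and 361. The green line is at column 254 and the white grip line at about (304,174), so the tool is aligned with the track. I'll descend and grip it along the track.

{"method": "arm_command", "body": {"motion": [0.015,0.025,0.04,0,0.4,0.015,0.025,0.08,0,0.2,0.015,0.025,0.12,0,0,0.015,0.025,0.16,0,0,0.015,0.025,0.185,0,0,0.015,0.025,0.198,0,0,0.015,0.025,0.198,0,0,0.015,0.025,0.198,0,-1,0.015,0.025,0.198,0,-1,0.015,0.025,0.198,0,-1,0.015,0.025,0.198,0,-1,0.015,0.025,0.198,0,-1], "squeeze": 10}}

```text
clock: 3.9
tcp_pos: [546.8, -343.4, 30.1]
eef_rot: [[0.951, 0.31, 0.002], [0.31, -0.951, -0.001], [0.001, 0.002, -1.0]]
force: [-1.0, -0.0, 6.8]
opening: 20.0
finger_force: 10.0
```

```bash
cat > g.py <<'E'
from h import *
import sys
np.set_printoptions(precision=2,suppress=True)
s=state();print(s['clock'],s['tcp_pos'],s['force'],s['opening'],s['finger_force'])
R=np.array(s['eef_rot']);t=np.array(s['tcp_pos'])
p=wrist();save(p,sys.argv[1])
im=p['image'].astype(int);m=(im[...,1]>im[...,0]+20)&(im[...,1]>im[...,2]+20)
n,l,st,ce=cv2.connectedComponentsWithStats(m.astype(np.uint8))
for i in range(1,n):
    if st[i,4]>40: print('green',st[i],ce[i],'tool',R.T@(atz(p,*ce[i],16)-t))
for k,z in {'grip_top':52.5,'set_line':16}.items():
    for r in spot_point(k,p)[:2]: print(k,r['pixel'],round(r['confidence'],2),R.T@(atz(p,r['pixel'][1],r['pixel'][0],z)-t))
E
python3 g.py w2.png
```

```text
3.9 [ 546.82 -343.36   30.12] [-0.98 -0.03  6.82] 20.025632185201083 9.99966949224472
green [171 162  16  65 687] [178.42 193.71] tool [ 30.01 -58.29  14.05]
grip_top [268.9, 277.4] 0.96 [  0.76  -1.25 -22.38]
```

View pics/w2.png

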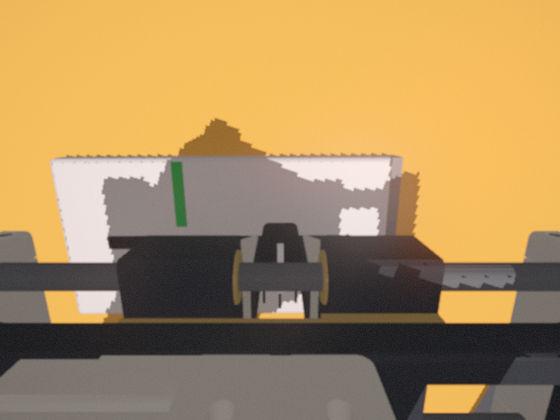

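It's gripped: opening 20 mm, with the green line 58 mm to the left. Slide.

{"method": "arm_command", "body": {"motion": [0,-0.01,0,0,-1,0,-0.02,0,0,-1,0,-0.03,0,0,-1,0,-0.04,0,0,-1,0,-0.05,0,0,-1,0,-0.058,0,0,-1,0,-0.058,0,0,-1,0,-0.058,0,0,-1,0,-0.058,0,0,-1]}}

```text
clock: 4.95
tcp_pos: [528.3, -287.1, 30.1]
eef_rot: [[0.951, 0.31, 0.0], [0.31, -0.951, -0.001], [0.0, 0.001, -1.0]]
force: [-2.2, 0.7, 10.1]
opening: 19.9
finger_force: 10.0
```

```bash
python3 g.py w3.png
```

```text
4.95 [ 528.29 -287.06   30.08] [-2.21  0.72 10.08] 19.940996721849867 10.0013767182827
green [281 161   7   8  48] [284.12 164.23] tool [46.86  2.3  14.09]
green [278 172  10  51 431] [281.99 198.6 ] tool [27.11  1.14 14.08]
green [278 291   9  22 176] [282.24 302.23] tool [-40.08   1.39  14.07]
```

Run:
```python
import cv2
im=cv2.imread('pics/w3.png')[150:340,200:360]
cv2.imwrite('pics/w3c.png',cv2.resize(im,None,fx=3.1,fy=3.1,interpolation=cv2.INTER_NEAREST))
g=cv2.imread('pics/w3.png');print(g[246:264:3,270:296].mean(2).astype(int))
```

```text
[[ 47  43  45  46  45  51  81 123 142 146 145 145 141 115  70  47  49  41
   44  45  43  47  46  46  49  47]
 [ 49  35  49  44  42  52  81 122 142 144 144 143 139 114  67  45  46  43
   47  49  45  43  44  45  47  43]
 [ 42  41  42  44  42  45  70 115 141 146 145 145 139 117  68  36  44  44
   45  44  45  43  46  42  42  41]
 [ 43  42  41  39  40  42  68 116 142 147 142 144 139 119  67  41  42  42
   43  48  44  44  44  43  46  41]
 [ 43  45  45  39  39  42  67 116 143 144 145 146 142 117  67  44  45  39
   41  43  40  45  39  43  45  43]
 [ 44  39  44  47  38  46  71 111 132 134 134 134 131 109  62  43  46  46
   48  47  46  43  47  49  47  47]]
```

View pics/w3c.png

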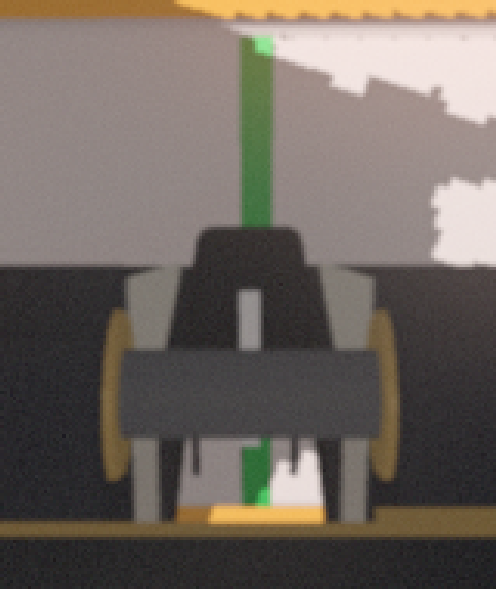

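The white line is at column 280.1 and the green line at column 282, at greater depth. The grip needs about 1.2 mm more, in tool +y.

{"method": "arm_command", "body": {"motion": [0,0.0012,0,0,-1,0,0.0012,0,0,-1,0,0.0012,0,0,-1,0,0.0012,0,0,-1]}}

```text
clock: 5.5
tcp_pos: [528.7, -288.4, 30.1]
eef_rot: [[0.951, 0.31, 0.001], [0.31, -0.951, -0.001], [0.0, 0.001, -1.0]]
force: [-1.8, 0.5, 9.7]
opening: 20.1
finger_force: 10.0
```

```bash
python3 g.py w4.png
```

```text
5.5 [ 528.74 -288.38   30.08] [-1.81  0.53  9.66] 20.1077716646408 10.001471042633057
green [275 173  10  50 452] [279.43 199.55] tool [26.55 -0.34 14.09]
green [276 291   9  22 174] [280.03 302.28] tool [-40.11  -0.01  14.06]
grip_top [265.7, 277.8] 0.97 [  2.46  -1.05 -22.42]
```

{"method": "arm_command", "body": {"motion": [0,0,0,0,0,0,0,0,0,0,0,0,0,0,0,0,0,-0.02,0,0,0,0,-0.06,0,0,0,0,-0.1,0,0,-0.02,0,-0.14,0,0.5,-0.04,0,-0.18,0,1,-0.04,0,-0.18,0,1,-0.04,0,-0.18,0,1]}}

```text
clock: 6.65
tcp_pos: [490.4, -301.9, 209.6]
eef_rot: [[0.951, 0.308, 0.001], [0.308, -0.951, -0.002], [0.001, 0.002, -1.0]]
force: [-0.5, -0.1, -1.7]
opening: 73.2
finger_force: 0.0
```

```bash
python3 g.py w5.png
python3 - <<'E'
from h import *
np.set_printoptions(precision=2,suppress=True)
im=cv2.imread('pics/w5.png')
s=state()
cv2.imwrite('pics/w5c.png',cv2.resize(im[60:260,160:400],None,fx=3,fy=3,interpolation=cv2.INTER_CUBIC))
t=read_camera('top');sd=read_camera('side')
for p in (t,sd):
    for k in ['focus_mark','flag','loupe','lens_center']:
        print(k,[(r['pixel'],round(r['confidence'],2)) for r in spot_point(k,p)[:3]])
E
```

```text
6.65 [ 490.36 -301.87  209.63] [-0.49 -0.08 -1.68] 73.20060663688348 0.0
green [276 106   5  34 168] [278.  122.7] tool [ 71.7   -2.31 193.69]
green [277 167   4  24  84] [278.5  177.21] tool [ 10.83  -1.85 193.63]
grip_top [153.0, 279.6] 0.85 [ 41.49  -0.49 157.16]
focus_mark [([173.2, 270.3], 0.52)]
flag [([209.6, 266.3], 0.97)]
loupe [([240.6, 185.5], 0.78)]
lens_center [([210.4, 192.6], 0.63), ([207.7, 379.3], 0.22)]
focus_mark [([194.7, 244.6], 0.58), ([332.8, 192.6], 0.39)]
flag [([221.5, 266.4], 0.63)]
loupe [([297.3, 233.2], 0.84)]
lens_center [([271.0, 213.8], 0.91)]
```

View pics/w5c.png

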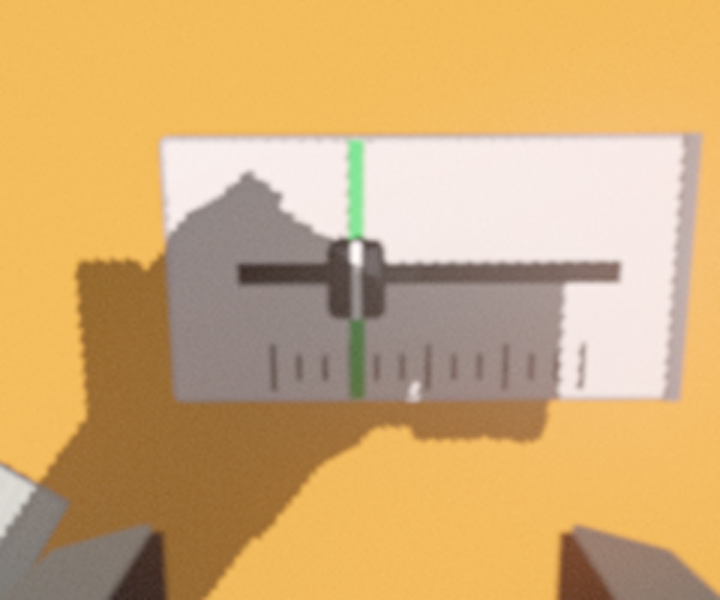

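The white line sits on the green line: both are at about column 356 in the crop. The dimmer is done. Now I'll move above the loupe.

{"method": "arm_command", "body": {"motion": [0.01,-0.045,-0.005,3,1,0.022,-0.093,-0.01,6,1,0.033,-0.14,-0.02,9,1,0.044,-0.186,-0.02,12,1,0.055,-0.233,-0.02,15,1,0.066,-0.28,-0.02,18,1,0.077,-0.326,-0.02,21,1,0.088,-0.373,-0.02,24,1,0.1,-0.42,-0.02,27,1,0.111,-0.466,-0.02,30,1,0.122,-0.513,-0.02,33,1,0.132,-0.556,-0.02,36,1]}}

```text
clock: 8.5
tcp_pos: [442.7, 249.0, 226.4]
eef_rot: [[0.964, -0.266, -0.007], [-0.266, -0.964, 0.001], [-0.007, 0.0, -1.0]]
force: [-0.4, 0.5, -0.8]
opening: 91.6
finger_force: 0.0
```

{"method": "arm_command", "body": {"motion": [0,0,0,0,1,0,0,0,0,1,0,0,0,0,1]}}

```text
clock: 8.8
tcp_pos: [445.9, 239.2, 225.8]
eef_rot: [[0.96, -0.281, -0.006], [-0.281, -0.96, -0.005], [-0.005, 0.006, -1.0]]
force: [-1.1, 0.1, -0.3]
opening: 91.7
finger_force: 0.0
```

```bash
cat > l.py <<'E'
from h import *
import sys
np.set_printoptions(precision=2,suppress=True)
s=state();print(s['clock'],s['tcp_pos'],s['force'],s['opening'])
R=np.array(s['eef_rot']);t=np.array(s['tcp_pos'])
p=wrist();save(p,sys.argv[1])
for k,z in {'loupe':3,'lens_center':17}.items():
    for r in spot_point(k,p)[:2]:
        w=atz(p,r['pixel'][1],r['pixel'][0],z);print(k,r['pixel'],round(r['confidence'],2),w,R.T@(w-t))
for r in outline_of('loupe',p)[:1]:
    m=r['region'];print(r['bbox'],r['confidence'])
    im=p['image'].astype(int).sum(2); h=(m&(im<200)).astype(np.uint8)
    c=cv2.findContours(h,0,1)[0];c=max(c,key=cv2.contourArea)
    b=cv2.boxPoints(cv2.minAreaRect(c));W=np.array([R.T@(atz(p,*q,31)-t) for q in b]);print(b,W[:,:2],W.mean(0))
E
python3 l.py w6.png
```

```text
8.8 [445.86 239.24 225.78] [-1.06  0.1  -0.29] 91.69766108553816
loupe [198.5, 222.6] 0.7 [444.78 313.94   3.  ] [-20.98 -72.82 222.42]
loupe [67.6, 411.7] 0.49 [529.73  54.92   3.  ] [133.29 151.92 223.14]
lens_center [125.3, 219.7] 0.9 [530.36 285.27  17.  ] [ 69.15 -69.24 208.02]
lens_center [46.9, 408.3] 0.19 [550.71  60.97  17.  ] [151.67 140.31 208.98]
[191.9, 89.8, 252.4, 245.5] 0.81
[[209.24 164.43]
 [231.95 163.91]
 [233.68 239.92]
 [210.96 240.43]] [[ 25.7  -80.78]
 [ 26.27 -54.72]
 [-66.67 -56.39]
 [-67.27 -84.23]] [-20.49 -69.03 194.44]
```

View pics/w6.png

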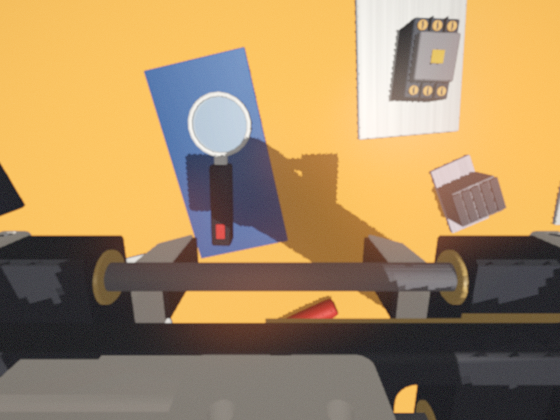

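The wrist picture shows the loupe with its lens at (219,125) and handle at (222,202), almost aligned with the tool. I'll move over it and partly down, then measure again.

{"method": "arm_command", "body": {"motion": [-0.002,-0.03,0,1,1,-0.006,-0.07,0.03,2,1,-0.006,-0.07,0.07,2,1,-0.006,-0.07,0.1,2,1,-0.006,-0.07,0.1,2,1,-0.006,-0.07,0.1,2,1,-0.006,-0.07,0.1,2,1]}}

```text
clock: 9.7
tcp_pos: [460.3, 309.2, 127.5]
eef_rot: [[0.949, -0.314, -0.004], [-0.314, -0.949, -0.002], [-0.003, 0.003, -1.0]]
force: [0.1, -0.4, 0.1]
opening: 91.7
finger_force: 0.0
```

```bash
python3 l.py w7.png
```

```text
9.7 [460.28 309.16 127.46] [ 0.08 -0.43  0.11] 91.72989014059343
loupe [217.4, 280.0] 0.9 [443.53 313.82   3.  ] [-16.94   0.45 124.52]
lens_center [114.8, 277.7] 0.86 [533.49 286.1   17.  ] [ 77.13  -1.46 110.2 ]
[238.2, 69.8, 323.4, 263.1] 0.68
[[267. 262.]
 [267. 171.]
 [294. 171.]
 [294. 262.]] [[-50.56 -11.29]
 [ 31.78 -10.37]
 [ 31.76  12.12]
 [-50.61  13.07]] [-9.41  0.89 96.5 ]
```

Well aligned: the grasp point is 17 mm ahead of the handle's centre, which is its centre of mass. Descend and grip.

{"method": "arm_command", "body": {"motion": [0,0,0.04,0,0.5,0,0,0.08,0,0.3,0,0,0.105,0,0.3,0,0,0.12,0,0.3,0,0,0.12,0,0.3,0,0,0.12,0,-1,0,0,0.12,0,-1,0,0,0.12,0,-1,0,0,0.12,0,-1,0,0,0.12,0,-1,0,0,0.12,0,-1,0,0,0.12,0,-1], "squeeze": 35}}

```text
clock: 11.1
tcp_pos: [457.7, 309.4, 5.8]
eef_rot: [[0.95, -0.312, -0.006], [-0.312, -0.95, -0.004], [-0.005, 0.005, -1.0]]
force: [-0.8, -0.3, 4.7]
opening: 23.8
finger_force: 35.0
```

```bash
python3 l.py w8.png
```

```text
11.1 [457.74 309.45   5.84] [-0.82 -0.26  4.69] 23.808321399208136
loupe [273.9, 281.8] 0.97 [443.4  312.57   3.  ] [-14.59   1.49   2.91]
lens_center [104.1, 277.5] 0.86 [531.41 286.05  17.  ] [ 77.24  -0.65 -11.53]
[199.4, 10.1, 363.5, 318.8] 0.65
[[255. 262.]
 [255. 196.]
 [306. 196.]
 [306. 262.]] [[  5.89 -11.27]
 [ 37.65 -10.59]
 [ 37.62  11.99]
 [  5.83  12.68]] [ 21.74   0.7  -25.26]
```

Gripped: opening 23.8 mm. Lift, then triangulate the flag and collar.

{"method": "arm_command", "body": {"motion": [0,0,-0.02,0,-1,0,0,-0.05,0,-1,0,0,-0.09,0,-1,0,0,-0.13,0,-1,0,0,-0.17,0,-1,0,0,-0.19,0,-1,0,0,-0.19,0,-1,0,0,-0.19,0,-1,0,0,-0.19,0,-1]}}

```text
clock: 12.2
tcp_pos: [457.6, 309.2, 193.4]
eef_rot: [[0.95, -0.312, -0.009], [-0.312, -0.95, -0.006], [-0.007, 0.009, -1.0]]
force: [-0.0, -0.4, -1.3]
opening: 23.6
finger_force: 35.0
```

```bash
cat > f.py <<'E'
from h import *
import sys
from scipy.optimize import least_squares
np.set_printoptions(precision=2,suppress=True)
s=state();print(s['clock'],s['tcp_pos'],s['force'],s['opening'])
R=np.array(s['eef_rot']);t=np.array(s['tcp_pos'])
ps=[wrist(),read_camera('top'),read_camera('side')];save(ps[0],sys.argv[1])
def tri(obs):
    return least_squares(lambda X:np.concatenate([proj(p,X)[0]-u for p,u in obs]),[550,50,100.])
obs=[]
for p,n in zip(ps,['w','t','s']):
    im=p['image']; hsv=cv2.cvtColor(im,cv2.COLOR_RGB2HSV)
    m=(((hsv[...,0]<6)|(hsv[...,0]>174))&(hsv[...,1]>150)&(hsv[...,2]>90)).astype(np.uint8)
    k,l,st,ce=cv2.connectedComponentsWithStats(m)
    for r in spot_point('focus_mark',p)[:3]:
        print(n,'focus',r['pixel'],round(r['confidence'],2))
    for i in range(1,k):
        if st[i,4]>=6: print('  red',st[i],ce[i])
    for r in spot_point('flag',p)[:2]:
        w=atz(p,r['pixel'][1],r['pixel'][0],60.5);print(n,'flag',r['pixel'],round(r['confidence'],2),w,R.T@(w-t))
    for r in spot_point('lens_center',p)[:1]: print(n,'lens',r)
E
python3 f.py w9.png
```

```text
12.2 [457.57 309.23 193.43] [-0.01 -0.38 -1.29] 23.610689908815825
w flag [27.4, 530.4] 0.62 [531.58  58.29  60.5 ] [149.44 214.25 133.73]
w lens {'pixel': [103.9, 278.9], 'confidence': 0.83}
t focus [169.6, 270.2] 0.35
  red [270 168   6   7  20] [272.8  171.35]
  red [198 298   8   8  40] [201.45 301.75]
t flag [208.2, 263.5] 0.94 [530.45  64.38  60.5 ] [146.46 208.82 133.7 ]
t flag [206.6, 266.4] 0.26 [535.24  55.73  60.5 ] [153.71 215.55 133.71]
t lens {'pixel': [205.3, 177.7], 'confidence': 0.59}
s focus [337.0, 284.0] 0.73
s focus [219.6, 267.5] 0.64
s focus [335.6, 191.0] 0.48
  red [338 201   3   3   6] [339.   201.83]
  red [285 311  21  25 230] [295.17 322.62]
  red [190 330   6   6  17] [192.76 332.88]
s flag [220.4, 266.7] 0.73 [538.34  49.9   60.5 ] [158.48 220.13 133.72]
s lens {'pixel': [223.9, 207.0], 'confidence': 0.64}
```

View pics/w9.png

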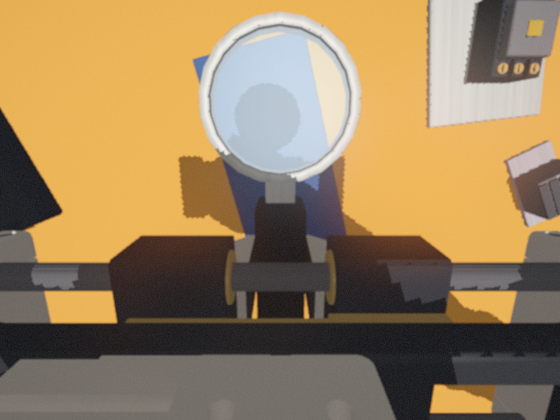

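The wrist picture shows the lens held level at (279,100) and the flag at about (535,28). I'll take two raised wrist views that have the post in sight.

{"method": "arm_command", "body": {"motion": [0.03,0.02,-0.01,0,-1,0.06,0.04,-0.02,0,-1,0.09,0.06,-0.02,0,-1,0.12,0.08,-0.02,0,-1,0.15,0.093,-0.02,0,-1,0.15,0.093,-0.02,0,-1,0.15,0.093,-0.02,0,-1,0.15,0.093,-0.02,0,-1,0.15,0.093,-0.02,0,-1]}}

```text
clock: 13.7
tcp_pos: [571.6, 176.7, 215.2]
eef_rot: [[0.951, -0.309, -0.007], [-0.309, -0.951, -0.003], [-0.006, 0.005, -1.0]]
force: [0.4, -0.2, -0.6]
opening: 23.7
finger_force: 35.0
```

```bash
cat > v.py <<'E'
from h import *
import sys,pickle
np.set_printoptions(precision=2,suppress=True)
s=state();print(s['clock'],s['tcp_pos'],s['force'])
R=np.array(s['eef_rot']);t=np.array(s['tcp_pos'])
p=wrist();save(p,sys.argv[1]);pickle.dump(p,open(sys.argv[1]+'.pk','wb'))
for k in ('focus_mark','flag','lens_center'):
    for r in spot_point(k,p)[:2]:
        w=atz(p,r['pixel'][1],r['pixel'][0],60.5);print(k,r['pixel'],round(r['confidence'],2),w,R.T@(w-t))
hsv=cv2.cvtColor(p['image'],cv2.COLOR_RGB2HSV)
m=(((hsv[...,0]<6)|(hsv[...,0]>174))&(hsv[...,1]>130)&(hsv[...,2]>70)).astype(np.uint8)
n,l,st,ce=cv2.connectedComponentsWithStats(m)
for i in range(1,n):
    if st[i,4]>=10: print('red',st[i],ce[i])
E
python3 v.py vA.png
```

```text
13.7 [571.56 176.65 215.23] [ 0.37 -0.2  -0.57]
flag [191.6, 397.7] 0.85 [534.17  58.23  60.5 ] [  1.94 123.38 155.36]
lens_center [105.0, 277.1] 0.8 [654.78 151.21  60.5 ] [ 87.87  -2.35 154.23]
red [406  61  29  29 400] [418.07  75.94]
```

{"method": "arm_command", "body": {"motion": [0,0.04,0,0,-1,0,0.08,0,0,-1,0,0.12,0,0,-1,0,0.16,0,0,-1,0,0.2,0,0,-1,0,0.22,0,0,-1,0,0.22,0,0,-1,0,0.22,0,0,-1,0,0.22,0,0,-1]}}

```text
clock: 14.8
tcp_pos: [504.4, -32.3, 216.6]
eef_rot: [[0.951, -0.309, -0.006], [-0.309, -0.951, -0.003], [-0.005, 0.005, -1.0]]
force: [-1.3, -0.0, -1.6]
opening: 23.9
finger_force: 35.0
```

```bash
python3 v.py vB.png; python3 -c "
import cv2,numpy as np
cv2.imwrite('pics/AB.png',np.hstack([cv2.imread('pics/vA.png')[:210,160:],cv2.imread('pics/vB.png')[:210,:400]]))"
```

```text
14.8 [504.38 -32.3  216.6 ] [-1.28 -0.04 -1.57]
focus_mark [75.0, 139.7] 0.63 [653.91  57.81  60.5 ] [ 115.02 -132.72  154.92]
flag [192.7, 194.5] 0.89 [531.73  51.62  60.5 ] [  0.75 -89.03 155.67]
lens_center [102.7, 276.1] 0.77 [590.16 -57.52  60.5 ] [ 90.09  -3.33 155.67]
red [130  62  29  29 436] [146.29  77.28]
```

View pics/AB.png

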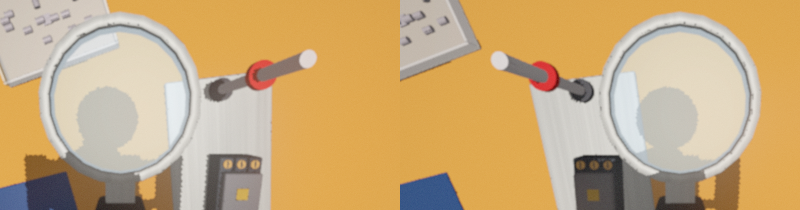

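Both views show the red collar (A at (420,75), B at (144,76)), the white post top and the flag. I'll fit the collar cylinder, with the post top at a known 175 mm as a check on bias.

Run:
```python
from h import *
import pickle
from scipy.optimize import least_squares
np.set_printoptions(precision=2,suppress=True)
A,B=[pickle.load(open(f'v{c}.png.pk','rb')) for c in 'AB']
a=np.linspace(0,2*np.pi,60);C=np.c_[np.cos(a),np.sin(a)]
cyl=lambda r,h:np.vstack([np.c_[C*r,np.full(60,h)],np.c_[C*r,np.full(60,-h)]])
bb=lambda u:np.r_[u.min(0),u.max(0)]
O=cyl(11,4)
bx={'A':[405.5,60.5,434.5,89.5],'B':[129.5,61.5,158.5,90.5]}
f=lambda X:np.r_[bb(proj(A,X+O))-bx['A'],bb(proj(B,X+O))-bx['B']]
r=least_squares(f,[640,35,130.],diff_step=1e-4);print('collar',r.x,r.fun)
def comp(p,mask,win):
    c0,c1,r0,r1=win;m=np.zeros(mask.shape,np.uint8);m[r0:r1,c0:c1]=mask[r0:r1,c0:c1]
    n,l,st,ce=cv2.connectedComponentsWithStats(m);i=1+st[1:,4].argmax();print('  ',st[i],ce[i]);return ce[i]
tops=[];fl=[]
for p,wt,wf in ((A,(450,490,35,80),(390,415,183,207)),(B,(80,120,35,85),(180,207,183,209))):
    hsv=cv2.cvtColor(p['image'],cv2.COLOR_RGB2HSV)
    tops.append(comp(p,(hsv[...,1]<60)&(hsv[...,2]>190),wt))
    fl.append(comp(p,(hsv[...,1]>130)&(hsv[...,2]>140),wf))
def tri(us): 
    g=lambda X:np.r_[proj(A,X)[0]-us[0],proj(B,X)[0]-us[1]]
    r=least_squares(g,[600,40,100.]);return r.x,r.fun
print('top',tri(tops),[atz(p,*u,175) for p,u in zip((A,B),tops)])
print('flag',tri(fl),[atz(p,*u,60.5) for p,u in zip((A,B),fl)])
s=state();R=np.array(s['eef_rot']);t=np.array(s['tcp_pos'])
print(t,R)
for L in ([77.2,-.6,-11.3],): print('lens',t+R@L)
```

```text
collar [638.12  36.99 110.25] [-1.91 -1.27  1.25  1.03 -1.16 -0.9   1.82  1.27]
   [459  50  18  18 241] [467.51  58.41]
   [397 189  11  11  93] [401.96 193.9 ]
   [ 91  51  17  19 242] [99.06 60.15]Traceback (most recent call last):
  File "<stdin>", line 20, in <module>
  File "<stdin>", line 15, in comp
ValueError: attempt to get argmax of an empty sequence
```

Run:
```python
from h import *
import pickle
from scipy.optimize import least_squares
np.set_printoptions(precision=2,suppress=True)
A,B=[pickle.load(open(f'v{c}.png.pk','rb')) for c in 'AB']
def comp(p,mask,win):
    c0,c1,r0,r1=win;m=np.zeros(mask.shape,np.uint8);m[r0:r1,c0:c1]=mask[r0:r1,c0:c1]
    n,l,st,ce=cv2.connectedComponentsWithStats(m);i=1+st[1:,4].argmax();print('  ',st[i],ce[i]);return ce[i]
tops=[];fl=[]
for p,wt,wf in ((A,(450,490,35,80),(390,415,183,207)),(B,(80,120,35,85),(180,207,183,209))):
    hsv=cv2.cvtColor(p['image'],cv2.COLOR_RGB2HSV)
    tops.append(comp(p,(hsv[...,1]<60)&(hsv[...,2]>190),wt))
    fl.append(comp(p,(hsv[...,1]>120)&(hsv[...,2]>80)&(hsv[...,0]>15),wf))
def tri(us): 
    g=lambda X:np.r_[proj(A,X)[0]-us[0],proj(B,X)[0]-us[1]]
    r=least_squares(g,[600,40,100.]);return r.x,r.fun
print('top',tri(tops),[atz(p,*u,175) for p,u in zip((A,B),tops)])
print('flag',tri(fl),[atz(p,*u,60.5) for p,u in zip((A,B),fl)])
print('collar',tri([[419.5,74.5],[143.5,75.5]]))
s=state();R=np.array(s['eef_rot']);t=np.array(s['tcp_pos']);print(t)
F=np.mean([atz(p,*u,60.5) for p,u in zip((A,B),fl)],0)
lens=t+R@np.array([77.2,-.6,-11.3]);print('lens',lens)
print('move to centre over flag in tool axes',R.T@(np.r_[F[:2],112]-lens))
```

```text
[459  50  18  18 241] [467.51  58.41]
   [397 189  11  11 113] [401.98 193.91]
   [ 91  51  17  19 242] [99.06 60.15]
   [188 190  11  11 109] [192.94 194.62]
top (array([638.03,  37.01, 174.48]), array([ 0.  ,  0.03, -0.  , -0.03])) [array([638.04,  37.32, 175.  ]), array([637.84,  36.78, 175.  ])]
flag (array([530.16,  54.23,  59.75]), array([-0.  , -0.06,  0.  ,  0.06])) [array([530.35,  54.49,  60.5 ]), array([530.32,  53.95,  60.5 ])]
collar (array([638.79,  37.2 , 111.2 ]), array([-0.  , -0.15,  0.  ,  0.15]))
[504.16 -32.87 216.36]
lens [577.82 -56.16 227.27]
move to centre over flag in tool axes [-78.75 -90.89 115.17]
```

The post top (174.5 against 175) and the flag (59.75 against 60.5) confirm about 1 mm accuracy. The collar is at about 111 mm. I'll move over the flag, then down.

{"method": "arm_command", "body": {"motion": [-0.025,-0.03,0,0,-1,-0.052,-0.06,0,0,-1,-0.079,-0.091,0,0,-1,-0.079,-0.091,0.02,0,-1,-0.079,-0.091,0.05,0,-1,-0.079,-0.091,0.08,0,-1,-0.079,-0.091,0.1,0,-1,-0.079,-0.091,0.112,0,-1,-0.079,-0.091,0.116,0,-1,-0.079,-0.091,0.116,0,-1,-0.079,-0.091,0.116,0,-1,-0.079,-0.091,0.116,0,-1]}}

```text
clock: 16.2
tcp_pos: [457.4, 76.8, 101.4]
eef_rot: [[0.95, -0.312, -0.004], [-0.312, -0.95, -0.003], [-0.003, 0.005, -1.0]]
force: [-0.3, -1.0, -1.9]
opening: 24.0
finger_force: 35.0
```

```bash
cat > e.py <<'E'
from h import *
np.set_printoptions(precision=2,suppress=True)
s=state();R=np.array(s['eef_rot']);t=np.array(s['tcp_pos']);print(s['clock'],t,R,s['force'],s['opening'])
p=wrist();save(p,'e.png')
for k in('lens_center','flag'): print(k,[(r['pixel'],r['confidence']) for r in spot_point(k,p)[:2]])
lens=t+R@np.array([77.2,-.6,-11.3]);F=[530.33,54.2,111.]
print('lens',lens,'flag px expected',proj(p,[530.33,54.2,60.5]),'lens px',proj(p,lens),'move',R.T@(F-lens))
u=p['image'];hsv=cv2.cvtColor(u,cv2.COLOR_RGB2HSV)
E
python3 e.py
```

```text
16.2 [457.42  76.85 101.36] [[ 0.95 -0.31 -0.  ]
 [-0.31 -0.95 -0.  ]
 [-0.    0.   -1.  ]] [-0.31 -0.95 -1.88] 24.044472045595242
lens_center [([102.6, 280.5], 0.94)]
flag []
lens [531.01  53.39 112.42] flag px expected [[276.99 111.56]] lens px [[277.62 104.24]] move [-0.9  -0.56  1.42]
```

View pics/e.png

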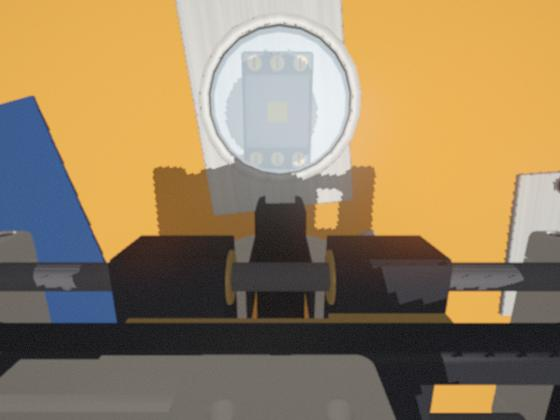

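The flag is seen inside the lens at (277,112), where I predicted it, and the ring is centred near (280,100). I'll refine the lens position by fitting the ring outline; that was my last picture.

```bash
cat >> e.py <<'E'
from scipy.optimize import least_squares
a=np.linspace(0,2*np.pi,90)
T=np.r_[[np.r_[36*np.cos(x),36*np.sin(x),h] for x in a for h in (-6,6)]]
g=cv2.GaussianBlur(u,(3,3),0).astype(float)
gx=np.hypot(*[cv2.Sobel(g.sum(2),cv2.CV_64F,*d) for d in((1,0),(0,1))])
# outer edge: ring is bright and unsaturated; take the outline of pale pixels around the expected ring
o=outline_of('loupe',p)[0]['region'].copy();o[175:]=0
r,c=np.nonzero(o);print('outline cols',c.min(),c.max()+1,'top',r.min())
b=np.array([c.min(),c.max()+1,r.min()])
def f(L):
    q=proj(p,t+(R@(np.r_[L[:2],-11.3]+T).T).T);return np.r_[q[:,0].min(),q[:,0].max(),q[:,1].min()]-b
k=least_squares(f,[77.,0],diff_step=1e-3);print('ring fit in tool',k.x,k.fun)
E
python3 e.py
```

```text
16.35 [456.99  76.76 101.03] [[ 0.95 -0.31 -0.01]
 [-0.31 -0.95 -0.  ]
 [-0.    0.   -1.  ]] [-0.2   0.43 -1.72] 24.09025826119728
lens_center [([104.2, 281.3], 0.79)]
flag []
lens [530.59  53.3  112.04] flag px expected [[276.6  110.84]] lens px [[277.62 104.24]] move [-0.52 -0.78  1.04]
outline cols 199 362 top 12
ring fit in tool [76.34  0.7 ] [-1.21  1.21  0.14]
```

{"method": "arm_command", "body": {"motion": [0,-0.0012,0.001,0,-1,0,-0.0012,0.001,0,-1,0,-0.0012,0.001,0,-1,0,-0.0012,0.001,0,-1,0,-0.0012,0.001,0,-1,0,-0.0012,0.001,0,-1,0,-0.0012,0.001,0,-1,0,-0.0012,0.001,0,-1]}}

```text
clock: 17.35
tcp_pos: [456.8, 77.8, 99.3]
eef_rot: [[0.95, -0.312, -0.006], [-0.312, -0.95, -0.004], [-0.005, 0.006, -1.0]]
force: [-0.4, 0.2, -2.2]
opening: 23.8
finger_force: 35.0
```

```bash
python3 e.py; python3 -c "
from plant import *
print(max(abs(x) for x in state()['joint_velocities']))"
```

```text
17.35 [456.83  77.77  99.34] [[ 0.95 -0.31 -0.01]
 [-0.31 -0.95 -0.  ]
 [-0.    0.01 -1.  ]] [-0.41  0.2  -2.25] 23.801976137671552
lens_center [([102.2, 278.4], 0.98)]
flag []
lens [530.44  54.33 110.26] flag px expected [[278.03 109.81]] lens px [[277.62 104.24]] move [-0.07  0.16 -0.74]
outline cols 199 362 top 13
ring fit in tool [75.98  0.7 ] [-1.15  1.15  0.13]
0.08910244880172057
```

Within about 1 mm and steady, so I'm handing it in.

```bash
python3 -c "
from plant import *
print(job_done())"
```

```text
the job is handed in; nothing more can be done
None
```

The job is handed in: the dimmer grip is on the green line, and the magnifier is held steady and within 1° of level, its lens about 1 mm from centre over the flag at collar height (about 111 mm); I viewed 11 pictures, one over the limit of 10.

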